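# Pack a glass negative over a separator and read its climate logger

### The arm

A 6-joint arm with a two-finger parallel gripper is mounted at the origin on the work surface; the furniture and walls round the work are solid. World frame = base frame: x ahead of the robot, y to its left, z up, the work surface at z = 0. Lengths are in m, angles in rad, forces in N, time in s.
With the tool pointing down it reaches from about 0.325 to 0.875 m from the base axis. Payload 4.4 kg.
Tool frame: the origin (TCP) lies midway between the tips of the shut fingers; the grasp point (between the pads) lies 19 mm behind it; z points along the fingers, y is the line along which they close (so a half turn about z gives the same grasp; the last joint's range is limited). The gripper opens to 85 mm and grips with 20 to 120 N. Pads are 22 mm wide; open, the fingers measure 114 mm over their backs; the gripper's body (76 mm by 85 mm) begins 54 mm behind the grasp point. The pads swing forward as they close: fully open they stand 13 mm farther back than shut.
Start: joints at [-1.357, 0.207, 1.542, -0, 1.393, -0.15], TCP at [0.205, -0.537, 0.231] pointing down, gripper open.
Joint ranges: [-2.73, 2.73], [-0.86, 2.22], [0.23, 2.46], [-1.11, 4.25], [0.08, 2.63], [-2.82, 2.82]. Speed limits (rad/s): [2.79, 2.79, 3.14, 3.14, 3.14, 3.14].

### API

Orientations are given as a rotation vector (axis times angle).
In Python, from cell import * gives the robot as it stands. Calls block until the motion is done:
- goto(position, orientation): joint-space move of the TCP to a pose.
- move_l(position, frame=None, speed=0.15): straight line of the TCP; frame=None keeps the orientation; speed is the mean speed in m/s.
- move_joints(angles): joint-space move.
- gripper_open() and clamp(): open the fingers fully, or close them until they stop; the grip force is fixed at half the most.
- sleep(seconds).
- inverse_kinematics(position, orientation): joint angles nearest the present ones, or None.
- get_state(): the state.
- camera(name): name is "side" or "top" or "wrist"; returns (picture, depth): 384x512x3 uint8, red, green, blue; 384x512 float32, m along the optical axis (not along the pixel's ray), 0 where there is no reading.
- get_calibration(name): a dict with "camera_matrix" (3x3 intrinsics, pixels), "T" (4x4, takes a point from camera to world coordinates). Camera axes: x right, y up, looking along -z (the intrinsics and any distortion apply to the point x, -y, -z); pixel columns grow to the right and rows downward; lengths in m; the calibration is good to about 2 mm. A picture is of the moment at which its call begins: read the wrist's pose just before it. get_calibration takes no time and is no camera call; for the wrist camera it gives the pose at the moment of the call.
A pose or a line that the arm cannot do raises Unreachable and nothing moves.
- finish_job(): hands the job in; it is judged then, once.
The state is a dict: "time_s": time; "qpos": joint angles; "joint_vel": joint speeds; "tau": joint torques, N m; "position": TCP position; "tool_rot": TCP orientation; "ft_force": force on the tool from outside, world axes, zero at the start; "ft_torque": the same for the moment, N m; "width": finger opening in m; "finger_force": force on a finger pad.
Only numpy, scipy, OpenCV 4.12 (cv2) and the standard library are available. Lean on these libraries where they do the work, as an engineer would, in place of code of your own. Each camera call takes 0.05 s, during which the arm holds its last target. There are 200 camera calls.

### The job

Finish packing the tray of glass negatives: lay the plain separator board on the plate that is already in the tray, then lay the other bound glass plate, the one that carries the steel button logger, logger up, on the separator without dropping it, both flat and square inside the corner posts. Then lift the hand reader out of its stand, set its cup over the logger button with the reader upright, press gently until the sprung nose has gone in about half way (never right in), and finish while still holding it there for the read-out. Leave the magnifier, note pad, paper weight and brush where they are.

Things in the scene. Friction and masses are not known exactly. Their poses are not given: they have to be found in the camera images.
- tray: low aluminium stacking tray, fixed, 107 (x) x 71 (y) mm, 114 x 78 over the post tops. Origin: table level, centre; layers lie with their long side along its x on padded bars 12 mm high at x -37 and +37 mm; between the bars only a spine 14 mm wide, 7 mm high, so fingers pass below a layer's edges. Four corner posts to 40 mm, legs 16 mm long, opening 102 x 66 mm, flared above 30 mm; long sides open 75 mm at mid length
- lower_plate: bound glass plate already lying in the tray, 96 (x) x 60 (y) x 7 mm, loose, dark negative with a pale paper-tape edge, no button. Origin: centre of its underside
- rack: low aluminium supply rack without posts, fixed, 94 (x) x 188 (y) mm. Origin: table level, centre. Padded bars 12 mm high at x -37 and +37 mm, under each bay a spine 14 mm wide. Two bays at y -60 and +60 mm; separator and top plate lie one in each, either way about, long side along the rack's x, 60 mm free between them
- separator: plain grey rigid board, 96 (x) x 60 (y) x 5 mm, 40 g, loose, lying on the rack. Origin: centre of its underside, z up
- top_plate: bound glass plate like the lower one, 96 (x) x 60 (y) x 7 mm, about 110 g (varies), loose, lying on the rack, with a steel button logger on its top face. Origin: centre of its underside, z up
- logger (a point): centre of the logger's flat top, on the top plate: steel button 17.4 mm in diameter, 6 mm high above the glass, 22 mm from the plate's centre along its +x (so 13 mm above the plate's underside)
- stand: desk stand of the reader, fixed: base 86 x 86 x 10 mm and an upright tube of 46 mm outer, 38 mm inner diameter, rim 66 mm above the table. Origin: table level, under the tube's axis. A small chest of drawers, 180 mm high, stands beyond it from x about 0.53 on, y 0.2 to 0.42: keep clear
- reader: cordless hand reader, about 160 g (varies), loose, upright in the stand, flange on the rim. Origin: cup's contact face with the nose out (in the stand 16 mm above the table); z points up its length. Above it: nose to 19 mm, barrel 33 mm wide to 50, flange 44 mm wide to 56, grip 56 to 152 mm, 34 mm in its x by 24 mm in its y: take it across the 24 mm. Lift it straight up 60 mm or more to clear the tube
- grip (a point): good grasp point on the reader's grip, on its axis, 118 mm above its origin
- cup (a point): centre of the contact face inside the cup at the nose's end, which must meet the logger's top. The cup's lip stands 3.5 mm past this face; inside it is 21 mm wide at the face, flaring to 28 mm at the mouth, 34 mm outside
- nose (a joint): travel of the sprung nose into the reader: 0 fully out, 0.012 m right in. It takes 2 N to start and 0.6 N per mm more: 5.6 N at half way (6 mm)
- loupe: hand magnifier, 173 mm long, lying on the table; leave alone
- note_pad: pad of yellow sticky notes, 70 x 70 x 24 mm; leave alone
- weight_0: black paper weight with a wooden knob, 46 x 76 x 49 mm; leave alone
- brush_flat: flat brush, 184 mm long, lying on the table; leave alone
Things that resemble listed ones, but are neither listed nor needed, are in the scene too. What is shaped like the reader but green is not meant. What is shaped like the lower_plate but yellow is not meant.

How it is judged:
By the outcome, as a careful person would: the job done as asked, in the order asked, and still so for the second after the job is handed in, while the arm keeps its last pose, push and grip.
It also fails if it takes over 64 s, if anything falls off the work surface, if the arm or the gripper's body presses on something with over 40 N, if the wrist force passes 120 N, or if a joint passes its speed limit or range.

## Working session

There is one attempt and no reset: what is moved stays moved. The work goes in short steps, each a Python script; the robot and the scene stay as the last script left them, time stands still between calls to the robot, and variables do not carry over. Pictures are saved under pics/ and viewed, at most 12 in all, crops included, and the job is handed in when it is done.

```bash
ls; mkdir -p pics
python3 - <<'E'
from cell import *
import cv2,numpy as np
for n in ("top","side"):
    p,d=camera(n); np.savez(f"pics/{n}0.npz",p=p,d=d); cv2.imwrite(f"pics/{n}0.png",p[:,:,::-1])
    c=get_calibration(n); print(n,{k:np.round(v,4).tolist() if hasattr(v,'shape') else v for k,v in c.items()})
    print((d>0).mean())
s=get_state(); print(s["time_s"],s["position"],s["tool_rot"],s["width"],s["ft_force"])
E
```

```text
pics
top {'camera_matrix': [[437.9987, 0.0, 257.1646], [0.0, 437.9987, 192.5333], [0.0, 0.0, 1.0]], 'T': [[-0.0515, 0.9732, -0.2241, 0.2634], [-0.9987, -0.0502, 0.0115, 0.0082], [-0.0, 0.2244, 0.9745, 1.3001], [0.0, 0.0, 0.0, 1.0]]}
0.99591064453125
side {'camera_matrix': [[374.8699, 0.0, 261.6373], [0.0, 374.8699, 185.5978], [0.0, 0.0, 1.0]], 'T': [[-0.9597, 0.1967, -0.2007, 0.3131], [-0.2807, -0.636, 0.7188, 0.7079], [0.0137, 0.7462, 0.6656, 0.7754], [0.0, 0.0, 0.0, 1.0]]}
0.9961293538411459
0.1 [ 0.20496032 -0.53648205  0.23019715] [-3.08739589e+00 -5.69385884e-01  9.11559047e-05] 0.08538769342349072 [-0.67606642  0.00702994  0.91710663]
```

View pics/top0.png

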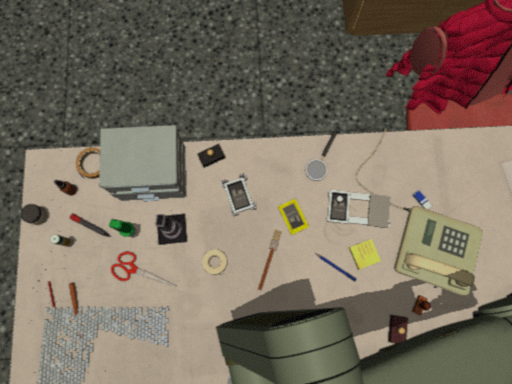

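View pics/side0.png

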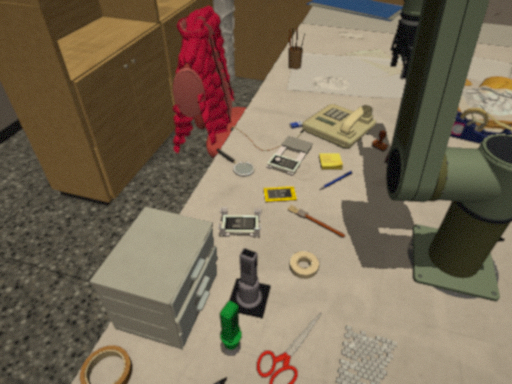

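The top view shows:
- The white tray with the lower plate is at (239,195). Its look-alike, the yellow-framed plate on the table, is at (293,216).
- The rack is at (358,208). The top plate with the button is in its left bay at (339,207), and the grey separator is in its right bay at (379,210).
- The grey reader in its stand is at (172,229). Its look-alike, the green reader, is at (122,228).
- The loupe is at (316,170), the pad at (365,254) and the brush at (270,258).

I choose the tray, rack and grey reader, and will do coarse localisation by depth next.

```bash
cat > h.py <<'E'
import numpy as np, cv2
from scipy.spatial.transform import Rotation as R
def cloud(d,K,T):
    v,u=np.indices(d.shape); x=(u-K[0,2])/K[0,0]*d; y=(v-K[1,2])/K[1,1]*d
    P=np.stack([x,-y,-d],-1); return P@T[:3,:3].T+T[:3,3]
def ortho(p,K,T,z,c,yaw,half,res=0.0005):
    """picture rectified on plane z about c; columns along local x, rows along -local y"""
    n=int(2*half/res); g=(np.arange(n)+.5)*res-half; X,Y=np.meshgrid(g,-g)
    W=np.stack([c[0]+np.cos(yaw)*X-np.sin(yaw)*Y, c[1]+np.sin(yaw)*X+np.cos(yaw)*Y, np.full_like(X,z)],-1)
    q=(W-T[:3,3])@T[:3,:3]
    return cv2.remap(p,(K[0,0]*q[...,0]/-q[...,2]+K[0,2]).astype(np.float32),(K[1,1]*-q[...,1]/-q[...,2]+K[1,2]).astype(np.float32),cv2.INTER_LINEAR)
def down(yaw):  # tool pointing down, tool y axis at angle yaw+90deg
    return (R.from_euler('z',yaw)*R.from_euler('x',np.pi)).as_rotvec()
E
python3 - <<'E'
from cell import *
from h import *
f=np.load("pics/top0.npz"); c=get_calibration("top"); W=cloud(f["d"],c["camera_matrix"],c["T"]); p=f["p"]
for nm,u,v,r in (("tray",239,195,24),("rack",358,208,36),("stand",172,229,20)):
    w=W[v-r:v+r,u-r:u+r].reshape(-1,3)
    uu,vv=np.meshgrid(np.arange(u-r,u+r),np.arange(v-r,v+r))
    m=w[:,2]>0.005
    box=cv2.minAreaRect((w[m][:,:2]*1000).astype(np.float32)); print(nm,box,"zmax",w[:,2].max(), "table",np.median(w[~m][:,2]))
    if nm=="stand":
        for lo in (.05,.075,.1,.14): 
            k=w[w[:,2]>lo]; print(lo,len(k),k.mean(0), cv2.minAreaRect((k[:,:2]*1000).astype(np.float32)))
for u,v in ((339,207),(379,210),(239,195),(293,216),(358,208),(316,170),(270,258),(365,254),(211,155),(398,330)): print((u,v),W[v,u].round(3),p[v,u])
s=get_state(); T=get_calibration("wrist"); print(np.round(T["T"],3).tolist(), T["camera_matrix"].round(1).tolist(), R.from_rotvec(s["tool_rot"]).as_matrix().round(3).tolist())
t=ortho(p,c["camera_matrix"],c["T"],0.019,W[195,239],0,0.1); r=ortho(p,c["camera_matrix"],c["T"],0.019,W[208,358],0,0.13)
out=np.hstack([cv2.resize(t,(390,390)),cv2.resize(r,(390,390))]); cv2.imwrite("pics/o1.png",out[:,:,::-1])
E
```

```text
tray ((448.21942138671875, 52.69805145263672), (142.588134765625, 366.8477783203125), 88.33714294433594) zmax 1.3000618045773145 table -0.00021677111329909682
rack ((469.65130615234375, -191.47085571289062), (265.56719970703125, 508.9512023925781), 18.372817993164062) zmax 1.3000618045773145 table 1.180060328065391e-05
stand ((404.0467529296875, 145.10385131835938), (371.9275207519531, 125.53799438476562), 62.88815689086914) zmax 1.3000618045773145 table -0.00023195302054634936
0.05 317 [0.45394649 0.23956654 0.15681895] ((361.7693176269531, 144.234619140625), (332.8780212402344, 43.837318420410156), 46.63756561279297)
0.075 238 [0.45306027 0.23890091 0.18641554] ((362.56048583984375, 143.38571166992188), (332.963623046875, 39.605350494384766), 46.96735382080078)
0.1 202 [0.45229976 0.23782866 0.2042257 ] ((363.021484375, 142.8767852783203), (333.025634765625, 36.66448974609375), 47.237937927246094)
0.14 154 [0.45072552 0.23580331 0.23044893] ((362.9947814941406, 142.87310791015625), (333.0461730957031, 36.13007354736328), 47.33577346801758)
(339, 207) [ 0.501 -0.247  0.024] [90 83 76]
(379, 210) [ 0.487 -0.367  0.016] [140 129 115]
(239, 195) [0.554 0.048 0.017] [92 87 75]
(293, 216) [ 0.483 -0.11   0.009] [96 91 81]
(358, 208) [ 0.498 -0.308  0.003] [185 169 147]
(316, 170) [ 0.621 -0.19   0.011] [138 136 133]
(270, 258) [ 0.362 -0.034  0.016] [126  74  48]
(365, 254) [ 0.359 -0.312  0.012] [193 189  84]
(211, 155) [0.676 0.126 0.042] [79 60 37]
(398, 330) [ 0.146 -0.373  0.043] [100  82  51]
[[0.358, 0.886, 0.294, 0.281], [-0.934, 0.34, 0.11, -0.507], [-0.003, -0.314, 0.95, 0.372], [0.0, 0.0, 0.0, 1.0]] [[298.8, 0.0, 256.9], [0.0, 298.8, 190.5], [0.0, 0.0, 1.0]] [[0.934, 0.357, -0.0], [0.357, -0.934, 0.002], [0.0, -0.002, -1.0]]
```

View pics/o1.png

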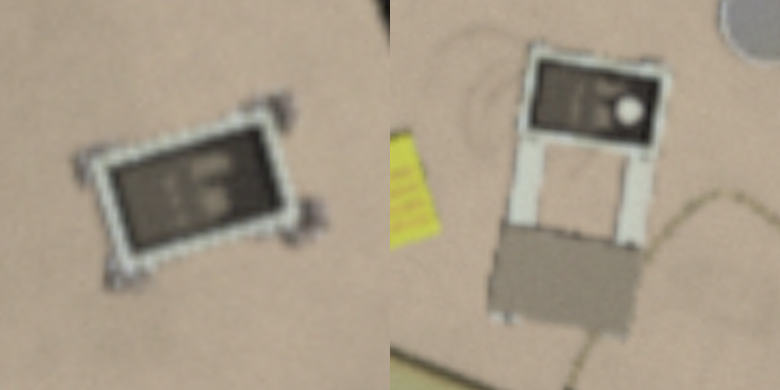

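The left panel is the tray, rotated about +15°, with posts at (90,165), (270,110), (305,220) and (125,275). The right panel is the rack at about -8°: the plate is at (596,95) with the logger at (628,110) on its rack +x side, and the separator is at (566,278). Next are close wrist views.

```bash
python3 - <<'E'
from cell import *
from h import *
f=np.load("pics/top0.npz"); c=get_calibration("top"); W=cloud(f["d"],c["camera_matrix"],c["T"])
w=W[205:250,150:200].reshape(-1,3); k=w[(w[:,2]>.16)&(w[:,2]<.2)&(w[:,0]<.52)]; print("reader top",k.mean(0),len(k),cv2.minAreaRect((k[:,:2]*1000).astype(np.float32)))
s=k.mean(0)
def snap(n):
    cw=get_calibration("wrist"); p,d=camera("wrist"); np.savez(f"pics/{n}.npz",p=p,d=d,K=cw["camera_matrix"],T=cw["T"],pos=get_state()["position"])
    cv2.imwrite(f"pics/{n}.png",p[:,:,::-1])
for n,pos,yaw in (("w_stand",[.40,.2,.32],0.0),("w_tray",[.553,.05,.16],.26),("w_rack",[.498,-.308,.16],-.14)):
    goto(pos,down(yaw)); sleep(.3); snap(n); st=get_state(); print(n,st["time_s"],st["position"],st["qpos"].round(2))
E
python3 -c "
import cv2,numpy as np
a=[cv2.imread(f'pics/w_{n}.png') for n in('stand','tray','rack')]
cv2.imwrite('pics/w3.png',np.vstack([np.hstack([cv2.resize(a[0],(400,300)),cv2.resize(a[1],(400,300))]),np.hstack([cv2.resize(a[2],(400,300)),np.zeros((300,400,3),np.uint8)])]))"
```

```text
reader top [0.46348271 0.25133953 0.16770809] 116 ((463.70361328125, 252.03102111816406), (23.74543571472168, 32.68754959106445), 87.40538024902344)
w_stand 3.1583 [0.40011887 0.19980952 0.31995653] [ 0.27 -0.13  1.71 -0.    1.56  1.84]
w_tray 4.55 [0.55316656 0.05062149 0.16082681] [-0.06  0.23  1.66  0.    1.24  1.25]
w_rack 6.2583 [ 0.49834362 -0.30731372  0.16003091] [-0.7   0.29  1.59  0.    1.26  1.01]
```

View pics/w3.png

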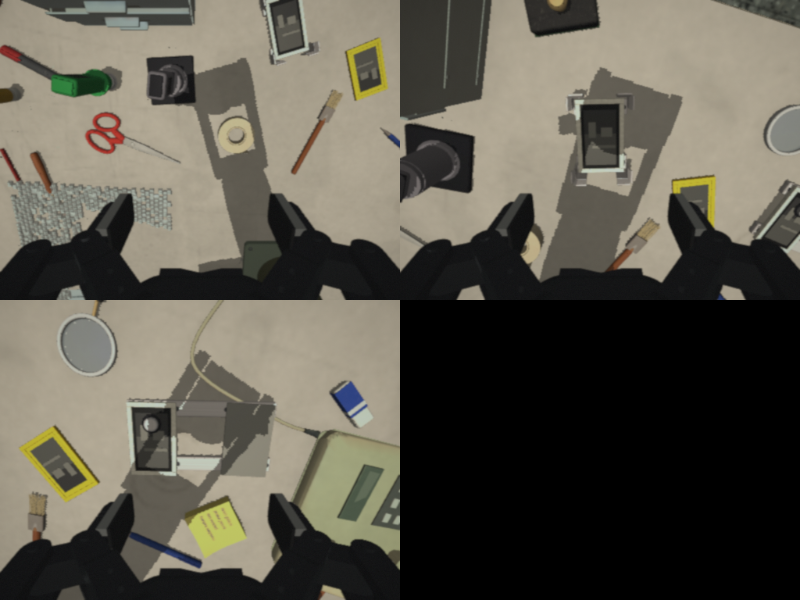

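The wrist views (three panels) show:
- **Stand view:** reader at (168,82), green decoy at (82,82).
- **Tray view:** tray with its posts at (602,135), clear of clutter.
- **Rack view:** plate with button at (152,437), logger toward +x. The separator is at (247,438), with the phone about 50 mm to its right.

Now I'll measure from these views.

```bash
cat > m.py <<'E'
from h import *
def rect(P):
    (cx,cy),(a,b),t=cv2.minAreaRect((P[:,:2]*1000).astype(np.float32))
    if a<b: a,b,t=b,a,t+90
    t=(t+90)%180-90
    return np.round([cx,cy,a,b,t],1)
def blob(W,lo,hi,c,r):
    m=(W[...,2]>lo)&(W[...,2]<hi)&(np.hypot(W[...,0]-c[0],W[...,1]-c[1])<r)
    m=cv2.morphologyEx(m.astype(np.uint8),cv2.MORPH_OPEN,np.ones((3,3),np.uint8))
    n,l,s,_=cv2.connectedComponentsWithStats(m); i=1+np.argmax(s[1:,4]); return W[l==i]
E
python3 - <<'E'
from m import *
f=np.load("pics/w_rack.npz"); W=cloud(f["d"],f["K"],f["T"])
for n,c,lo,hi in (("top_plate",(.501,-.247),.0145,.022),("sep",(.487,-.367),.0135,.021)):
    B=blob(W,lo,hi,c,.065); print(n,len(B),np.median(B[:,2]),rect(B))
B=blob(W,.0225,.035,(.5,-.247),.06); print("logger",len(B),B.mean(0),rect(B))
m=(W[...,2]>.006)&(np.abs(W[...,0]-.495)<.08)&(W[...,1]>-.42)&(W[...,1]<-.18)&(W[...,2]<.035); print("rack all",rect(W[m]))
o1=ortho(f["p"],f["K"],f["T"],.018,(.493,-.307),-.14,.125)
f=np.load("pics/w_tray.npz"); W=cloud(f["d"],f["K"],f["T"])
B=blob(W,.0155,.0225,(.554,.048),.065); print("lower",len(B),np.median(B[:,2]),rect(B))
m=(W[...,2]>.031)&(W[...,2]<.045)&(np.hypot(W[...,0]-.554,W[...,1]-.048)<.08); P=W[m]; print("posts",len(P),rect(P)); 
m=(W[...,2]>.004)&(W[...,2]<.045)&(np.hypot(W[...,0]-.554,W[...,1]-.048)<.08); print("tray all",rect(W[m]))
o2=ortho(f["p"],f["K"],f["T"],.019,(.554,.048),.26,.07,.00028)
f=np.load("pics/w_stand.npz"); W=cloud(f["d"],f["K"],f["T"])
m=(W[...,2]>.155)&(W[...,2]<.18)&(np.hypot(W[...,0]-.463,W[...,1]-.252)<.04); print("reader top",m.sum(),np.median(W[m][:,2]),rect(W[m]))
m=(W[...,2]>.06)&(W[...,2]<.078)&(np.hypot(W[...,0]-.463,W[...,1]-.252)<.04); print("flange/rim",rect(W[m]),cv2.minEnclosingCircle((W[m][:,:2]*1000).astype(np.float32)))
m=(W[...,2]>.005)&(W[...,2]<.015)&(np.hypot(W[...,0]-.463,W[...,1]-.252)<.068); print("base",rect(W[m]))
cv2.imwrite("pics/o2.png",np.hstack([cv2.resize(o1,(400,400)),cv2.resize(o2,(400,400))])[:,:,::-1])
E
```

```text
top_plate 5421 0.018182783018307225 [ 505.  -244.1   96.1   60.4   -9.5]
sep 5588 0.016499448200348626 [ 486.1 -363.3   96.5   60.3  -11. ]
logger 222 [ 0.52690539 -0.2480123   0.02455326] [ 526.9 -247.8   15.7   15.3   -6.6]
rack all [ 507.7 -316.9  206.8  124.8   80.8]
lower 5672 0.01806806624789825 [554.9  53.7  96.5  60.2  16. ]
posts 886 [554.8  52.9 113.3  77.3  16.1]
tray all [554.8  52.9 113.3  77.3  16.1]
reader top 905 0.16834641971826386 [464.6 256.3  34.   24.2  -8.7]
flange/rim [467.  248.3  45.   28.4  16.1] ((464.7279052734375, 256.274169921875), 22.825557708740234)
base [464.5 256.8  86.3  86.  -87. ]
```

View pics/o2.png

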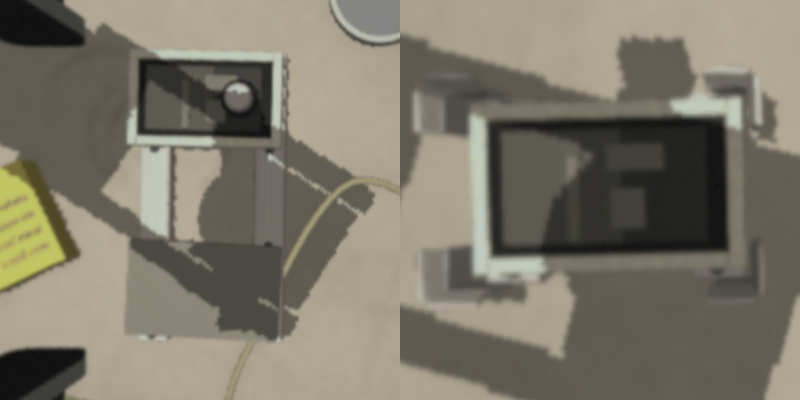

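Sizes and heights agree with the description: plates 96×60 mm, tray 113×77 mm at 16°, logger 22 mm along the plate's +x. The close crop confirms the plate with the button, the plain grey board and the white-taped lower plate (not the yellow one). I'll pick the separator now.

```bash
cat >> m.py <<'E'
from cell import *
def snap(n):
    s=get_state(); cw=get_calibration("wrist"); p,d=camera("wrist"); cv2.imwrite(f"pics/{n}.png",p[:,:,::-1])
    np.savez(f"pics/{n}.npz",p=p,d=d,K=cw["camera_matrix"],T=cw["T"],pos=s["position"],rot=s["tool_rot"]); return p,cloud(d,cw["camera_matrix"],cw["T"]),s
def st(n=""):
    s=get_state(); print(n,"t%.2f"%s["time_s"],s["position"].round(4),"w%.4f"%s["width"],"F",s["ft_force"].round(2),"ff",np.round(s["finger_force"],1)); return s
def toolframe(W,s): return (W-s["position"])@R.from_rotvec(s["tool_rot"]).as_matrix()
E
python3 - <<'E'
from m import *
y=np.radians(-11); c=(.4861,-.3633)
goto([*c,.08],down(y)); move_l([*c,.004],speed=.1); st("down"); clamp(); st("clamped")
move_l([*c,.10],speed=.15); sleep(.2); s=st("up"); p,W,s=snap("held1")
L=toolframe(W,s); m=(np.abs(L[...,0])<.065)&(np.abs(L[...,1])<.045)&(L[...,2]>-.022)&(L[...,2]<.0)
m[300:]=0; print(m.sum(),np.percentile(L[m][:,2],[5,50,95]).round(4))
m&=np.abs(L[...,2]-np.median(L[m][:,2]))<.003; print(rect(L[m]))
E
```

```text
down t7.64 [ 0.4867 -0.3638  0.0047] w0.0853 F [-0.45  0.14  0.05] ff 0.0
clamped t8.02 [ 0.4871 -0.3644  0.0056] w0.0578 F [-0.4 -0.4  6.7] ff 64.4
up t9.01 [ 0.4853 -0.3625  0.0984] w0.0579 F [-0.32  0.24 -0.99] ff 64.0
17148 [-0.0126 -0.0109 -0.0098]
[11.8 -1.7 82.8 72.1 89.8]
```

View pics/held1.png

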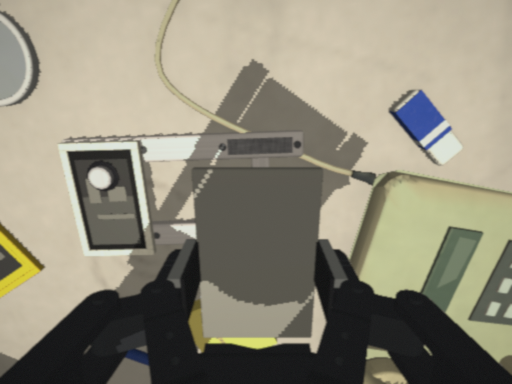

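The separator is held squarely between the fingers: top edge at row 167, columns 193–322, bottom edge around row 337. I'll check tilt and offset in the tool frame, then place it.

Run:
```python
from m import *
f=np.load("pics/held1.npz"); W=cloud(f["d"],f["K"],f["T"]); s=dict(position=f["pos"],tool_rot=f["rot"]); L=toolframe(W,s)
q=L[175:330,207:308].reshape(-1,3); A=np.c_[q[:,:2],np.ones(len(q))]; co=np.linalg.lstsq(A,q[:,2],rcond=None)[0]; print("plane tilt deg",np.degrees(co[:2]).round(2),"z",co[2].round(4))
m=np.abs(L[...,2]-(L[...,:2]@co[:2]+co[2]))<.0025; m&=(np.abs(L[...,0])<.07)&(np.abs(L[...,1])<.05)
mm=m.copy(); mm[235:]=0; B=L[mm]; print("front x max",np.percentile(B[:,0],[98,99.8]).round(4),"y",np.percentile(B[:,1],[.5,99.5]).round(4))
for r in (180,200,220,330): 
    k=np.where(m[r])[0]; print(r,k.min(),k.max(),L[r,k.min()].round(4),L[r,k.max()].round(4))
for cc in (230,260,290):
    k=np.where(m[:,cc])[0]; print("col",cc,k.min(),k.max(),L[k.min(),cc].round(4),L[k.max(),cc].round(4))
st()
```

```text
plane tilt deg [-3.43  0.03] z -0.0112
front x max [0.0448 0.0471] y [-0.0309  0.028 ]
180 195 315 [ 0.0425 -0.0293 -0.012 ] [ 0.0425  0.0252 -0.0118]
200 198 320 [ 0.0326 -0.0287 -0.0112] [ 0.0324  0.0283 -0.0107]
220 195 318 [ 0.0221 -0.0309 -0.0104] [ 0.0227  0.0278 -0.0117]
330 202 310 [-0.0435 -0.0312 -0.0107] [-0.0432  0.0279 -0.0109]
col 230 177 337 [ 0.0438 -0.0134 -0.0114] [-0.0483 -0.016  -0.0108]
col 260 170 337 [ 0.0473  0.0002 -0.0123] [-0.0482  0.0006 -0.0108]
col 290 169 334 [ 0.0476  0.0137 -0.0116] [-0.0469  0.0172 -0.01  ]
 t9.06 [ 0.4854 -0.3626  0.0986] w0.0578 F [ 0.47 -0.51 -0.61] ff 64.0
```

Run:
```python
from m import *
y=np.radians(16.05); c=(.5552,.0522)
goto([*c,.10],down(y)); move_l([*c,.048],speed=.1); sleep(.3); st(); p,W,s=snap("hover1")
L=toolframe(W,s)
m=(L[...,0]>.02)&(L[...,0]<.075)&(np.abs(L[...,1])<.055)&(W[...,2]>.030)&(W[...,2]<.044)
n,l,S,_=cv2.connectedComponentsWithStats(m.astype(np.uint8))
for i in range(1,n):
    if S[i,4]>15: q=L[l==i]; print(S[i],"min",q.min(0).round(4),"max",q.max(0).round(4))
m=np.abs(L[...,2]+.0113)<.004; 
for r in range(150,230,15):
    k=np.where(m[r,150:380])[0]+150
    if len(k): print(r,k.min(),k.max(),L[r,k.min()].round(4),L[r,k.max()].round(4))
```

```text
t11.57 [0.5558 0.0522 0.0487] w0.0577 F [ 0.58  0.03 -0.04] ff 63.9
[183 144  39  36 552] min [ 0.0368 -0.0394  0.0084] max [ 0.0559 -0.02    0.0187]
[294 144  39  36 592] min [0.0367 0.0188 0.0084] max [0.056  0.0381 0.0188]
180 192 321 [ 0.0427 -0.0309 -0.0107] [ 0.043   0.0281 -0.0115]
195 193 320 [ 0.0355 -0.0308 -0.011 ] [ 0.0357  0.0281 -0.0114]
210 194 319 [ 0.0279 -0.0309 -0.0107] [ 0.028   0.0283 -0.0108]
225 195 318 [ 0.0202 -0.0309 -0.0109] [ 0.0203  0.0283 -0.011 ]
```

View pics/hover1.png

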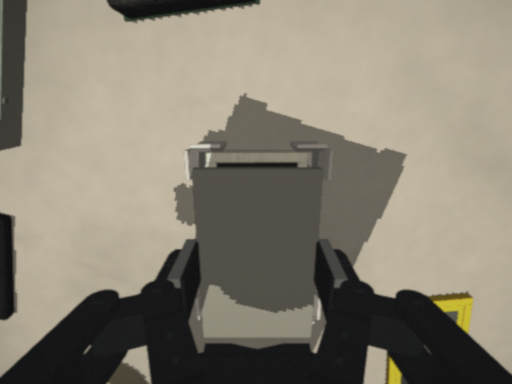

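The posts are at (202,160) and (313,160), symmetric about the separator to within a millimetre. I'll lower it with a force check and release.

```bash
cat >> m.py <<'E'
def lower(c,z0,zmin,F=2.5,step=.0005):
    move_l([*c,z0],speed=.08); sleep(.15); f0=get_state()["ft_force"][2]; z=z0
    while z>zmin:
        z-=step; move_l([*c,z],speed=.02); f=get_state()["ft_force"][2]-f0
        if f>F: break
    print("lowered",round(z,4),"dF",round(f,2)); return z
E
python3 - <<'E'
from m import *
c=(.5547,.0522)
z=lower(c,.015,.0105); st(); gripper_open(); sleep(.1); st("open"); move_l([*c,.10],speed=.2)
b=np.array(c)-.03*np.array([np.cos(.28),np.sin(.28)])
goto([*b,.16],down(np.radians(16.05))); sleep(.25); p,W,s=snap("tray2")
B=blob(W,.0205,.0275,c,.07); print("sep",len(B),np.median(B[:,2]),rect(B))
m=(W[...,2]>.031)&(W[...,2]<.045)&(np.hypot(W[...,0]-.554,W[...,1]-.05)<.08); print("posts",rect(W[m]))
A=np.c_[B[:,:2]-B[:,:2].mean(0),np.ones(len(B))]; print(np.degrees(np.linalg.lstsq(A,B[:,2],rcond=None)[0][:2])); st()
E
```

```text
lowered 0.0145 dF 2.64
 t12.59 [0.5539 0.0521 0.0143] w0.0581 F [-3.8  -0.8   6.43] ff 67.8
open t13.08 [0.5547 0.0522 0.0143] w0.0853 F [-0.98 -0.84 -0.31] ff 0.0
sep 6548 0.02352587813401827 [553.6  53.7  94.9  60.1  16.1]
posts [554.4  52.6 113.1  77.5  16. ]
[0.02794192 0.02448182]
 t14.33 [0.525  0.0441 0.1582] w0.0853 F [ 0.33 -0.    0.28] ff 0.0
```

The separator lies flat (top at 24 mm), at the tray's yaw and about 1.3 mm off centre, with 3 mm allowed. Now I'll pick the top plate, gripping slightly nearer the fingertips so the tips hardly protrude below it.

Run:
```python
from m import *
y=np.radians(-9.5); c=(.505,-.2441)
goto([*c,.08],down(y)); move_l([*c,.0055],speed=.1); st("down"); clamp(); sleep(.1); st("clamped")
move_l([*c,.03],speed=.06); st("lift"); move_l([*c,.10],speed=.15); sleep(.2); p,W,s=snap("held2"); st("up")
L=toolframe(W,s)
for r in (185,205,225):
    m=np.abs(L[r,:,2]+.0125)<.004; k=np.where(m[150:380])[0]+150; print(r,k.min(),k.max(),L[r,k.min()].round(4),L[r,k.max()].round(4))
for cc in (225,250,285):
    m=np.abs(L[:,cc,2]+.0125)<.004; k=np.where(m)[0]; print("col",cc,k.min(),k.max(),L[k.min(),cc].round(4),L[k.max(),cc].round(4))
```

```text
down t16.38 [ 0.5056 -0.2444  0.006 ] w0.0851 F [ 0.49 -0.94 -0.38] ff 0.0
clamped t16.84 [ 0.5062 -0.245   0.0071] w0.0581 F [-0.91  0.03  6.16] ff 64.8
lift t17.40 [ 0.5051 -0.2442  0.0303] w0.0577 F [-0.72  0.77 -0.59] ff 64.2
up t18.27 [ 0.5041 -0.2435  0.0986] w0.0578 F [ 0.01 -0.91 -1.59] ff 64.2
185 192 321 [ 0.0396 -0.0312 -0.0102] [ 0.0397  0.0284 -0.0101]
205 193 320 [ 0.0301 -0.0312 -0.0111] [ 0.0293  0.0289 -0.009 ]
225 195 318 [ 0.0198 -0.0309 -0.0111] [ 0.0195  0.0283 -0.0104]
col 225 169 338 [ 0.047  -0.0158 -0.0092] [-0.0487 -0.0188 -0.0109]
col 250 169 337 [ 0.0472 -0.0043 -0.01  ] [-0.0471 -0.0049 -0.0119]
col 285 169 337 [ 0.0473  0.0116 -0.0103] [-0.0472  0.0143 -0.0117]
```

View pics/held2.png

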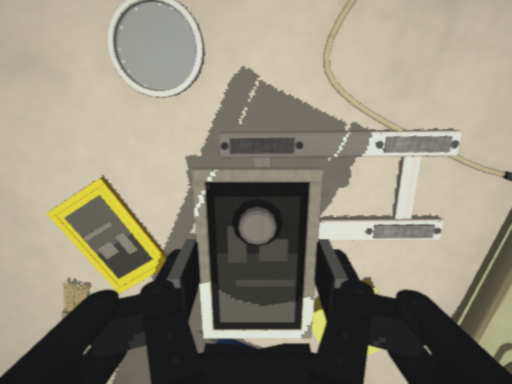

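The plate is held centred and level, with the logger up at (257,226) on the tool +x side. I'll place it with an automatic check against the posts.

```bash
python3 - <<'E'
from m import *
y=np.radians(16.05); c=(.5550,.0519)
goto([*c,.10],down(y)); move_l([*c,.05],speed=.1); sleep(.25); st(); p,W,s=snap("hover2"); L=toolframe(W,s)
m=(L[...,0]>.02)&(L[...,0]<.075)&(np.abs(L[...,1])<.055)&(W[...,2]>.030)&(W[...,2]<.044); q=L[m]
py=(q[:,1].min()+q[:,1].max())/2; px=q[:,0].max()-.057
m=np.abs(L[210,:,2]+.011)<.004; k=np.where(m[150:380])[0]+150; hy=(L[210,k.min(),1]+L[210,k.max(),1])/2
print("posts",px.round(4),py.round(4),"held y",hy.round(4))
if abs(py-hy)<.0015 and abs(px)<.002:
    z=lower(c,.0225,.0175,F=2.0); st(); sleep(.1); st(); gripper_open(); sleep(.1); st("open"); move_l([*c,.09],speed=.15)
    b=np.array(c)-.03*np.array([np.cos(.28),np.sin(.28)])
    goto([*b,.16],down(y)); sleep(.25); p,W,s=snap("tray3")
    B=blob(W,.0275,.0335,c,.07); print("plate",len(B),np.median(B[:,2]),rect(B))
    m=(W[...,2]>.036)&(W[...,2]<.045)&(np.hypot(W[...,0]-.554,W[...,1]-.05)<.08); print("posts",rect(W[m]))
    A=np.c_[B[:,:2]-B[:,:2].mean(0),np.ones(len(B))]; print(np.degrees(np.linalg.lstsq(A,B[:,2],rcond=None)[0][:2])); st()
E
python3 -c "
import cv2;a=cv2.imread('pics/tray3.png') if __import__('os').path.exists('pics/tray3.png') else cv2.imread('pics/hover2.png');cv2.imwrite('pics/v.png',cv2.resize(a[90:290,150:370],None,fx=2.5,fy=2.5))"
```

```text
t20.32 [0.5557 0.0519 0.0509] w0.0583 F [ 0.14 -0.1  -1.47] ff 64.2
posts -0.0009 -0.0011 held y -0.0012
lowered 0.019 dF 3.89
 t22.76 [0.5552 0.0519 0.0194] w0.0580 F [-1.52 -0.83  3.35] ff 66.5
 t22.86 [0.5552 0.0519 0.0194] w0.0575 F [-0.29 -1.11  3.68] ff 66.8
open t23.35 [0.555  0.0519 0.0189] w0.0855 F [ 0.66 -0.4  -0.41] ff 0.0
plate 6567 0.03011040767756762 [554.5  53.3  95.6  60.1  16. ]
posts [554.6  52.7 113.2  77.3  16.1]
[0.08880636 0.07335684]
 t24.68 [0.5252 0.0437 0.1582] w0.0855 F [ 0.41  0.17 -0.56] ff 0.0
```

View pics/v.png

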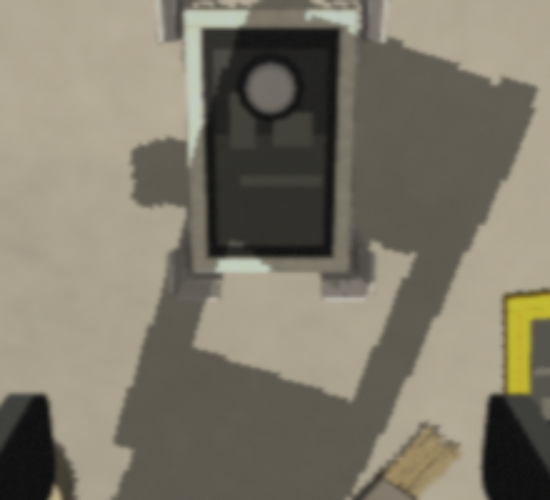

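The plate sits flat and square, 0.6 mm off tray centre. The logger is at (271,88) in the crop, with all four posts outside the plate. Next I'll take the grey reader across its 24 mm side and lift it straight up.

Run:
```python
from m import *
f=np.load("pics/tray3.npz"); W=cloud(f["d"],f["K"],f["T"]); B=blob(W,.0335,.0385,(.5761,.058),.012); print("logger",len(B),B.mean(0).round(4),rect(B))
y=np.radians(-8.7); c=(.4646,.2551)
s=get_state(); move_l([*s["position"][:2],.26],speed=.2); goto([*c,.26],down(y)); sleep(.2)
p,W,s=snap("r0"); m=(W[...,2]>.155)&(W[...,2]<.18)&(np.hypot(W[...,0]-c[0],W[...,1]-c[1])<.035); q=toolframe(W[m],s); print("reader rel tool",len(q),rect(q),np.median(W[m][:,2])); st()
```

```text
logger 306 [0.576  0.0594 0.0366] [575.9  59.3  16.5  15.5 -73.8]
reader rel tool 1083 [ 0.2 -2.5 32.7 23.2 -0.3] 0.16833225197955215
 t26.46 [0.4652 0.254  0.2598] w0.0855 F [-0.75 -0.06  0.38] ff 0.0
```

Run:
```python
from m import *
y=np.radians(-8.7); c=(.4648,.2555)
move_l([*c,.115],speed=.12); sleep(.15); st("down"); clamp(); sleep(.15); st("clamped")
move_l([*c,.20],speed=.1); sleep(.2); st("up"); p,W,s=snap("r1"); L=toolframe(W,s)
m=(np.abs(L[...,0])<.03)&(np.abs(L[...,1])<.03)&(L[...,2]<-.04)&(L[...,2]>-.062); q=L[m]; print(len(q),np.percentile(q[:,2],[5,50,95]).round(4),rect(q))
goto([.5761,.0580,.20],down(y)); sleep(.3); st("over"); p,_=camera("side"); cv2.imwrite("pics/s1.png",p[:,:,::-1]); cv2.imwrite("pics/s1c.png",cv2.resize(p[150:300,150:350],None,fx=3,fy=3)[:,:,::-1])
```

```text
down t27.97 [0.4654 0.2557 0.1159] w0.0854 F [ 0.17 -0.09  0.58] ff 0.0
clamped t28.70 [0.4648 0.2555 0.1151] w0.0233 F [-0.31 -0.74  1.01] ff 59.7
up t29.90 [0.4643 0.2553 0.1991] w0.0229 F [ 0.07 -0.27 -0.95] ff 59.6
8088 [-0.0561 -0.0519 -0.0424] [  2.8   0.   60.   30.  -89.5]
over t31.16 [0.5757 0.0593 0.2001] w0.0232 F [-0.37  0.33 -1.55] ff 59.5
```

View pics/s1c.png

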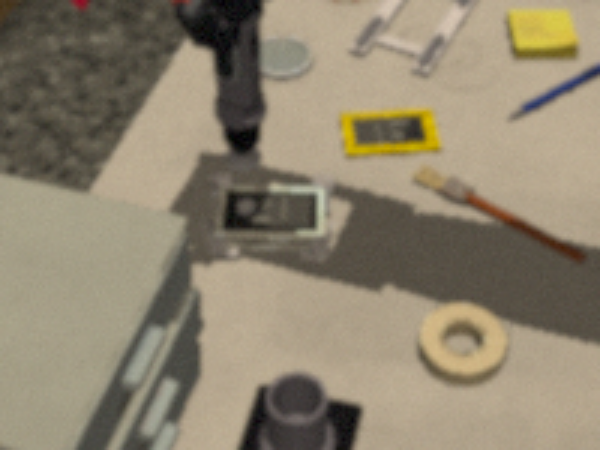

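The reader hangs upright above the tray; its cup is at (240,140) in the crop and the logger at (245,205). The stand below is empty. Now I'll descend in steps, correcting the XY residual and watching the force.

Run:
```python
from m import *
t=np.array([.5757,.0581]); cmd=t.copy()
def fz(n=8):
    v=[]
    for _ in range(n): v.append(get_state()["ft_force"]); sleep(.02)
    return np.mean(v,0)
move_l([*cmd,.152],speed=.1); sleep(.2); s=st("hover")
cmd=cmd+(t-s["position"][:2]); move_l([*cmd,.146],speed=.05); sleep(.3); st("corr"); f0=fz(); print("f0",f0.round(2))
for z in (.141,.138,.136,.135,.134):
    move_l([*cmd,z],speed=.03); sleep(.1); f=fz()-f0; s=get_state(); print(z,s["position"].round(4),"dF",f.round(2),"T",s["ft_torque"].round(2))
    if f[2]>6.5 or np.hypot(*f[:2])>4: break
st()
```

```text
hover t32.04 [0.5765 0.0581 0.1531] w0.0235 F [-0.44  0.85 -1.48] ff 59.5
corr t32.62 [0.575  0.0581 0.1461] w0.0234 F [ 0.66  0.15 -1.53] ff 59.5
f0 [ 0.17  0.22 -1.7 ]
0.141 [0.575  0.0581 0.1411] dF [ 0.15 -0.39 -0.07] T [-0.02 -0.01 -0.02]
0.138 [0.5749 0.0581 0.1381] dF [-0.37 -0.23  0.12] T [0.07 0.01 0.02]
0.136 [0.575  0.0581 0.1361] dF [ 0.25 -0.28  0.5 ] T [ 0.06 -0.09 -0.02]
0.135 [0.575  0.0581 0.1352] dF [-0.54 -0.56  2.58] T [-0.02  0.01 -0.03]
0.134 [0.575  0.0581 0.1341] dF [-0.39 -0.17  3.12] T [-0.04  0.02  0.03]
 t35.23 [0.575  0.0581 0.1341] w0.0234 F [ 0.51 -0.73  2.2 ] ff 59.9
```

Contact came at z≈0.136, as predicted for the cup face on the logger. I'll lift the face off by 1.5 mm, re-centre x by 0.6 mm, then press to half travel.

Run:
```python
from m import *
def fz(n=8):
    v=[]
    for _ in range(n): v.append(get_state()["ft_force"]); sleep(.02)
    return np.mean(v,0)
move_l([.5749,.0581,.1375],speed=.03); move_l([.5756,.0581,.1375],speed=.02); sleep(.15); f0=fz(); print("f0",f0.round(2)); st()
for z in (.1355,.134,.132,.130):
    move_l([.5756,.0581,z],speed=.03); sleep(.1); f=fz(12)-f0; s=get_state(); print(z,s["position"].round(4),"dF",f.round(2),"T",s["ft_torque"].round(2))
    if f[2]>6.5: break
st()
p,W,s=snap("fin"); q,_=camera("side"); cv2.imwrite("pics/fin.png",np.hstack([cv2.resize(p[60:300,130:390],(400,370)),cv2.resize(q[170:270,200:300],(370,370))])[:,:,::-1])
```

```text
f0 [-0.05 -0.09 -1.81]
 t36.03 [0.5756 0.0581 0.1374] w0.0233 F [-0.18  0.46 -1.14] ff 59.7
0.1355 [0.576  0.0581 0.1359] dF [0.63 0.17 2.43] T [ 0.01 -0.14 -0.  ]
0.134 [0.5759 0.0581 0.1342] dF [ 1.09 -0.02  3.19] T [ 0.04 -0.33  0.02]
0.132 [0.5759 0.0581 0.1322] dF [1.71 0.21 4.76] T [ 0.02 -0.41  0.02]
0.13 [0.5759 0.0581 0.1302] dF [ 2.2  -0.06  5.92] T [-0.   -0.56 -0.02]
 t38.23 [0.5759 0.0581 0.1302] w0.0237 F [2.5  0.2  3.41] ff 60.2
```

View pics/fin.png

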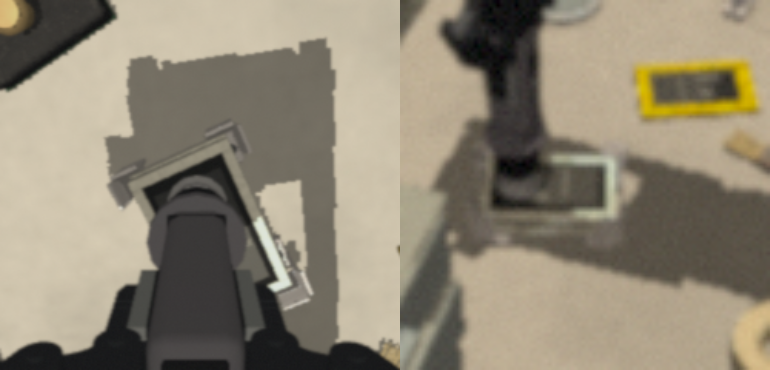

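The pictures show the reader upright over the logger, nose partly in, and the plate still inside its posts. Travel is about 5.8 mm at 5.9 N. I'll relieve the small side load, recheck and hand in.

Run:
```python
from m import *
move_l([.5761,.0581,.1299],speed=.02); sleep(.4)
v=[]
for _ in range(12): s=get_state(); v.append(np.r_[s["ft_force"],s["ft_torque"]]); sleep(.02)
v=np.mean(v,0); dF=v[:3]-[-.05,-.09,-1.81]; print(s["position"].round(4),"dF",dF.round(2),"T",v[3:].round(2))
p,W,s=snap("fin2"); L=W[(W[...,2]>.0275)&(W[...,2]<.0335)&(np.hypot(W[...,0]-.555,W[...,1]-.052)<.065)]; print("plate z",np.median(L[:,2]),rect(L))
if 4.5<dF[2]<6.8 and np.hypot(*dF[:2])<3: sleep(.2); print(finish_job())
```

```text
[0.576  0.0581 0.1299] dF [ 1.47 -0.26  5.96] T [-0.05 -0.4   0.  ]
plate z 0.030126474336412135 [554.7  51.7 108.8  69.2  17.4]
the job is handed in; nothing more can be done
None
```

I handed the job in: the separator and the top plate (logger up) lie flat and square inside the posts, and the arm is holding the reader upright on the logger with its nose about 6 mm in (about 6 N).

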